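Load the egg steamer and click its filler cap shut

ROBOT

A 7-joint arm with a two-finger parallel gripper is mounted at the origin on a cart in front of the work surface, level with it; the furniture and walls round the work are solid. World frame = base frame: x ahead of the robot, y to its left, z up, the work surface at z = 0. Lengths are in mm, angles in rad, forces in N, time in s.
With the tool pointing down it reaches from about 350 to 900 mm from the base axis. Payload 8.1 kg.
Tool frame: the origin (TCP) lies at the very end of the fingers, on their centre line; the grasp point (between the pads) lies 19 mm behind it (r.grip_point_offset is the distance from the TCP to the grasp point, in mm); z points along the fingers, x is the direction in which the jaws open and shut, and the axes are right-handed (so a half turn about z gives the same grasp; the last joint's range is limited). The gripper opens to 92 mm and grips with 3 to 60 N. Pads are 19 mm wide; open, the fingers measure 130 mm over their backs; the gripper's body (75 mm by 190 mm) begins 47 mm behind the grasp point.
Start: joints at [-1.25, 0.434, 0.025, 1.573, -0.012, 1.134, -0.075], TCP at [257.045, 569.71, 226.742] pointing down, gripper open.
Joint ranges: [-2.62, 2.62], [-0.44, 2.09], [-1.27, 1.32], [0.08, 2.57], [-1.32, 4.46], [0.12, 2], [-2.74, 2.74]. Speed limits (rad/s): [2.22, 2.22, 3.01, 3.01, 3.14, 3.14, 3.14].

INTERFACE

Orientations are given as a unit quaternion [w, x, y, z].
In Python, from bench import state, imaging, job_done, r gives the robot as it stands.
- The arm moves only by the tool play_rows, never from a script. Its argument "plan" is a list of rows, each an object with "slide": the shift along the world's x, y, z normalised to -1 to 1, where 1 is 0.5 m, a list of three; "rotation": the turn, a rotation vector about the world's x, y, z normalised to -1 to 1, where 1 is 180 degrees, a list of three. In form: [{"slide": [x, y, z], "rotation": [ax, ay, az]}, ...]. A call has 1 to 20 rows; each row shifts and turns the commanded pose from where the row before left it; what a row does not reach is not made up. A row lasts 1/12 s, in which the tool goes at most 41.7 mm and 7.16 degrees, less where a joint would pass 70% of its speed; a pose out of reach is approached as far as the arm can. A call with a number of a shift or a turn outside -1 to 1 is refused whole. A call with a gripper value outside its range is refused whole. "jaw" is the opening, from -1 (shut) to 1 (fully open), so that 0 is half open, set as the call begins (left out, the last holds). The fingers move at their own pace and stop on an object; the grip force is fixed at half the most. Time passes only in rows, so rows that do not move let the fingers close. It gives the time, the measured TCP pose, the force and the opening at its end, in the units of the state.
- state(): the state, without advancing time (a new reading comes with each control period).
- imaging.snapshot(name): name is "scene" or "top" or "wrist"; returns the picture (384x512x3 uint8, red, green, blue); there is no depth.
- imaging.camera_model(name): a dict with "mtx" (3x3 intrinsics, pixels), "rvec" (rotation vector, rad) and "tvec" (3), from world to camera coordinates, as OpenCV has them. Camera axes: x right, y down, z forward; pixel columns grow to the right and rows downward; lengths in mm; the calibration is good to about 2 mm. A picture is of the moment at which its call begins: read the wrist's pose just before it. camera_model takes no time and is no camera call; for the wrist camera it gives the pose at the moment of the call.
- job_done(): hands the job in, once; it reports no verdict.
The state is a dict: "time": time; "q": joint angles; "joint_vel": joint speeds; "joint_efforts": joint torques, N m; "ee_pos": TCP position; "tcp_rot": TCP orientation; "ft_force": force on the tool from outside, world axes, zero at the start; "torque": the same for the moment, N m; "finger_gap": opening from 0.0 (shut) to 1.0 (fully open).
Only numpy, scipy, OpenCV 4.12 (cv2) and the standard library are available. Lean on these libraries where they do the work, as an engineer would, in place of code of your own. Each camera call takes 0.05 s, during which the arm holds its last target. There are 200 camera calls.

TASK

Get the egg steamer ready: first take the two white eggs from the wooden rack and set each one gently, blunt end down, in a pocket of its own in the steamer's tray, leaving the brown egg where it is. Then turn the steamer's black filler cap clockwise until it is fully home and you feel its ratchet slip, by two clicks or so. Leave the other things on the worktop where they stand.

Things in the scene. Friction and masses are not known exactly. Their poses are not given: they have to be found in the camera images.
- egg_white_a: White egg, blunt end down, 45 mm across at its widest (22.5 mm above the origin), 60 mm tall, 60 g; origin: lowest point of the blunt end; z to the narrow tip. Starts in any cup of the rack. Fragile: grip at 20 to 40 N a finger (75 N cracks it), best 7 mm above the widest part, so fingertips clear the rack; set down softly (under 25 N). Seated, its origin is 8 mm below the pocket rim.
- egg_white_b: The other white egg, blunt end down, 45 mm across at its widest (22.5 mm above the origin), 60 mm tall, 60 g; origin: lowest point of the blunt end; z to the narrow tip. Starts in any cup of the rack. Fragile: grip at 20 to 40 N a finger (75 N cracks it), best 7 mm above the widest part, so fingertips clear the rack; set down softly (under 25 N). Seated, its origin is 8 mm below the pocket rim.
- egg_brown: Brown egg of the same size and shape, which stays in its cup in the rack; origin at the lowest point of its blunt end.
- egg_rack: Fixed wooden bar, 60 (x) x 216 (y) x 30 mm high, with three round cups in a row along its y axis at y = -68, 0, +68 mm; the cup mouths are 34 mm across, flush with the bar's top at z = 30 mm, and an egg in one stands with its lowest point about 8 mm below the top. Eggs in neighbouring cups are only 23 mm apart, so fingers fit best across the row (closing along the rack's x). Origin: centre of the underside. It may stand left or right of the robot's middle, turned.
- steamer: Fixed white egg steamer, body 130 (x) x 250 (y) x 54 mm high, with a grey tray on it (110 x 166 mm, top at z = 70 mm) whose two pockets lie in a row along y at y = +80 and -5 mm, and the filler cap at y = -90 mm. Origin: centre of the underside; x points away from its switch side. It may stand left or right of the robot's middle (the side the rack does not take), turned.
- pocket_a (a point): Centre of the mouth of the tray pocket farther from the cap, at rim height (70 mm above the worktop): a round dimple 34 mm across at the mouth, 14 mm deep, that holds one egg upright.
- pocket_b (a point): Centre of the mouth of the tray pocket nearer to the cap, 85 mm from the other pocket and 85 mm from the cap's axis; the same in shape.
- cap_top (a point): Centre of the top of the filler cap, on its upright axis, 117 mm above the worktop. The outer shell is a black ribbed cylinder 52 mm across (54 mm over the ribs) and 33 mm tall, to be gripped from above anywhere round it, about 10 mm below its top; a white line on its top shows how it turns. Below it is a red collar 64 mm across, its top 34 mm below the cap's top, with a red pointer that reaches 44 mm from the axis.
- cap_hub (a joint): Turn of the screwed part of the cap (red collar with pointer), rad, growing clockwise seen from above; starts between 0 and 1.0; at 2.6 it is fully home against a stop, and the red pointer stands over the green mark on the steamer's -x side. It turns with the black shell against light friction (0.05 N m) and stays where it is left.
- cap_shell (a joint): Slip of the black outer shell past the red collar, rad, growing clockwise seen from above; 0 at the start. A one-way ratchet with a torque limit of about 0.3 N m: the shell carries the collar along until that is home, then slips clockwise at that torque, one click each 0.3 rad; anticlockwise it takes the collar back with it. A few more clicks do no harm. Grip with 40 N or more.
- dish_rack_corner (a point): Near right corner, at worktop height, of the fixed dish rack with upright plates that fills the back left: solid from this point 330 mm away from the robot (+x) and 430 mm to the left (+y), up to 300 mm high. It never moves; swing the arm and gripper round it, not over it.
- salt_shaker: Bystander: salt shaker 44 mm across, 90 mm tall, behind the cap of the steamer. Origin: centre of its underside.
- tumbler: Bystander: clear glass tumbler 69 mm across, 89 mm tall, behind the tray of the steamer. Origin: centre of its underside.
- corn_tin: Bystander: food tin 57 mm across, 72 mm tall, behind the egg rack. Origin: centre of its underside.
- mug: Bystander: small white mug with green spots, 63 x 92 mm with its handle, 55 mm tall, behind the egg rack. Origin: middle of its underside.
- peeler: Bystander: dark green peeler 170 x 25 x 18 mm lying along its x axis between rack and steamer. Origin: middle of its underside.

How it is judged (in metres and radians):
On the way, in this order (a step that is already met when the one before it is completed fails the run):
1. both white eggs stand released, each in a pocket of the steamer's tray (((horizontal distance between egg_white_a and pocket_a below 0.01 m and z of egg_white_a in the frame of pocket_a below -0.003 m) or (horizontal distance between egg_white_a and pocket_b below 0.01 m and z of egg_white_a in the frame of pocket_b below -0.003 m)) and angle between each of egg_white_a, egg_white_b's own z axis and vertical below 0.4 rad and linear speed of each of egg_white_a, egg_white_b below 0.03 m/s and contact force between each of egg_white_a, egg_white_b and the fingers below 0.1 N and ((horizontal distance between egg_white_b and pocket_a below 0.01 m and z of egg_white_b in the frame of pocket_a below -0.003 m) or (horizontal distance between egg_white_b and pocket_b below 0.01 m and z of egg_white_b in the frame of pocket_b below -0.003 m))), for 0.2 s.
2. the filler cap is home and its ratchet has slipped by at least one click (value of joint cap_hub above 2.52 rad and value of joint cap_shell above 0.35 rad), for 0.1 s.
At the end, for the whole second after the job is handed in: Both white eggs upright (0.4 rad), released and at rest, one in each pocket (within 10 mm of its centre, blunt end 3 mm or more below the rim); cap collar home (2.52 rad or more of 2.6), shell slipped 0.35 rad or more past it; brown egg within 15 mm of its start (all of step 1 and all of step 2 and distance of egg_brown from where it was at the start of the episode below 0.015 m); the robot touches nothing.
It fails at once if the salt shaker, tumbler, tin, mug or peeler is moved more than 30 mm (distance of any of salt_shaker, tumbler, corn_tin, mug, peeler from where it was at the start of the episode above 0.03 m).
It fails at once if the salt shaker, tumbler, tin or mug is tipped over (angle between any of salt_shaker, tumbler, corn_tin, mug's own z axis and vertical above 0.6 rad).
It fails at once if the brown egg is moved more than 15 mm (distance of egg_brown from where it was at the start of the episode above 0.015 m).
It fails at once if a white egg is set down or knocked hard (over 25 N) on the steamer, or dropped onto the worktop (contact force between any of egg_white_a, egg_white_b and steamer above 25 N or height (world z) of any of egg_white_a, egg_white_b below 0.01 m).
It fails at once if a white egg is squeezed or struck by the fingers with over 150 N (contact force between any of egg_white_a, egg_white_b and the fingers above 150 N).
It also fails if it takes over 72 s, if anything falls off the work surface, if the arm or the gripper's body presses on something with over 40 N, if the wrist force passes 120 N, or if a joint passes its speed limit or range.

## Working session

There is one attempt and no reset: what is moved stays moved. The work goes in short steps, Python scripts to look and compute and a tool call to move; the robot and the scene stay as the last step left them, time stands still between calls to the robot, and variables do not carry over. Pictures are saved under pics/ and viewed, about 8 in all and at most 12, crops included, and the job is handed in when it is done.

Besides the shell and the picture viewer there is one more tool, called as name(argument=value, ...) on one line, values as JSON. play_rows: Moves the arm, as the interface text tells. Scaled input: -1 to 1 covers 0.5 m each way for a shift and 180 degrees each way for a turn. Its arguments: {"type":"object","properties":{"plan":{"type":"array","items":{"type":"object","properties":{"slide":{"type":"array","items":{"type":"number","minimum":-1,"maximum":1}},"rotation":{"type":"array","items":{"type":"number","minimum":-1,"maximum":1}}}}},"jaw":{"type":"number"}},"required":["plan"]}

```bash
mkdir -p pics; cat > h.py <<'E'
import numpy as np, cv2
from bench import state, imaging, r
def snap(n,f):
    m=imaging.camera_model(n); im=imaging.snapshot(n); cv2.imwrite(f'pics/{f}.png',im[:,:,::-1]); np.save(f'pics/{f}.npy',np.r_[np.ravel(m['mtx']),np.ravel(m['rvec']),np.ravel(m['tvec'])]); return im
def cam(f):
    a=np.load(f'pics/{f}.npy'); return a[:9].reshape(3,3),cv2.Rodrigues(a[9:12])[0],a[12:15]
def ray(f,uv,z):
    K,R,t=cam(f); c=-R.T@t; d=R.T@np.linalg.inv(K)@np.array([uv[0],uv[1],1.]); return c+d*(z-c[2])/d[2]
def proj(f,p):
    K,R,t=cam(f); x=K@(R@np.array(p,float)+t); return x[:2]/x[2]
E
python3 - <<'E'
from h import *
a=snap('top','top0'); b=snap('scene','scene0')
for f in('top0','scene0'):
    K,R,t=cam(f); print(f,-R.T@t,R[2],K[0,0])
print(state())
E
```

```text
top0 [ 477.89796827  -35.83249454 1027.09213811] [ 0.07131513 -0.0081983  -0.99742014] 387.43029458303005
scene0 [-186.35981599 -581.457377    547.15613771] [ 0.73300477  0.50807076 -0.45229206] 457.2714629454389
{'time': 0.1, 'q': array([-1.24962657,  0.43513844,  0.02500627,  1.57399492, -0.01158435,
        1.13399932, -0.07510183]), 'joint_vel': array([ 6.12643833e-04, -3.40574028e-03, -1.24815831e-03, -3.42104656e-03,
       -9.82545701e-05, -1.78549364e-05,  5.94590433e-04]), 'joint_efforts': array([ 2.91128839e-03, -6.69127464e+01,  9.87782814e-01, -3.15146899e+01,
       -6.05367729e-02,  3.73445707e-02,  3.90938465e-05]), 'ee_pos': array([256.88410394, 569.27243487, 226.03739915]), 'tcp_rot': array([ 4.41213017e-04,  8.40025235e-01,  5.42546880e-01, -5.40468626e-04]), 'ft_force': array([ 0.44359827, -0.75482786, -0.12593878]), 'torque': array([-0.01429022,  0.02605925, -0.00721544]), 'finger_gap': 1.0032729104276625}
```

View pics/top0.png

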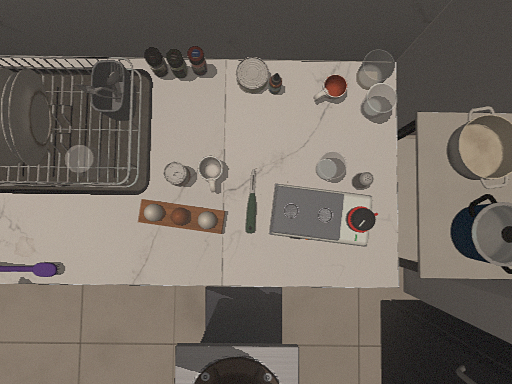

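View pics/scene0.png

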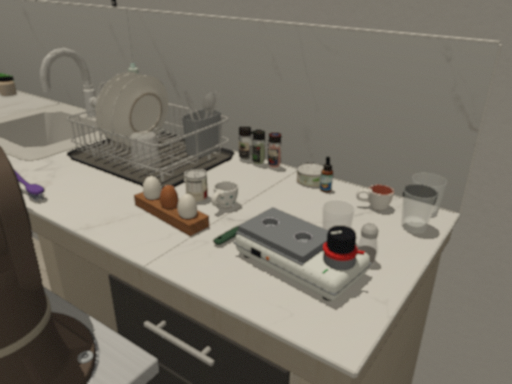

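The top view shows the rack with white eggs at about (153,212) and (206,219) and the brown one at (180,215). The pockets are at (291,211) and (325,215), the cap at (361,218) with its pointer to the right, and the peeler at (251,203). The scene view agrees.

```bash
python3 - <<'E'
from h import *
im=cv2.imread('pics/top0.png'); hsv=cv2.cvtColor(im,cv2.COLOR_BGR2HSV)
# rack bar: orange/brown saturated
m=cv2.inRange(hsv,(3,100,50),(20,255,255)); m[:190]=0;m[245:]=0;m[:,:130]=0;m[:,235:]=0
n,_=cv2.findContours(m,cv2.RETR_EXTERNAL,cv2.CHAIN_APPROX_NONE); c=cv2.convexHull(np.vstack(n))
rc=cv2.minAreaRect(c); print('rack',rc,ray('top0',rc[0],28).round(1))
b=[ray('top0',p,30)[:2].round(1) for p in cv2.boxPoints(rc)]; print(b)
# white eggs
w=cv2.inRange(hsv,(0,0,90),(180,90,255)); 
for x,y in((153,212),(206,219)):
    k=np.zeros_like(w); cv2.circle(k,(x,y),13,255,-1); mm=w&k
    M=cv2.moments(mm,True); u=(M['m10']/M['m00'],M['m01']/M['m00']); print('egg',u,M['m00'],ray('top0',u,48).round(1))
print('brown',ray('top0',(180,215),48).round(1))
for n,u,z in(('pa',(291,211),70),('pb',(325,215),70),('cap',(361,218),117),('ptr',(376,213),83),('grn',(355,238),54),('salt',(365,180),90),('tum',(330,167),89),('peelT',(253,170),10),('peelB',(250,232),10),('tin',(176,173),72),('mug',(210,170),55),('dish',(150,192),0)):
    print(n,ray('top0',u,z).round(1))
# tray (grey dark) rect
t=cv2.inRange(hsv,(0,0,60),(180,60,135)); t[:180]=0;t[248:]=0;t[:,:268]=0;t[:,350:]=0
t=cv2.morphologyEx(t,cv2.MORPH_OPEN,np.ones((5,5)))
n,_=cv2.findContours(t,cv2.RETR_EXTERNAL,cv2.CHAIN_APPROX_NONE); rc=cv2.minAreaRect(max(n,key=cv2.contourArea)); print('tray',rc,[ray('top0',p,70)[:2].round(1) for p in cv2.boxPoints(rc)],ray('top0',rc[0],70))
v=np.hstack([cv2.resize(im[190:250,130:235],None,fx=4,fy=4,interpolation=2),cv2.resize(im[180:240,280:385],None,fx=4,fy=4,interpolation=2)])
v=np.vstack([cv2.resize(im[195:245,135:230],(760,400),interpolation=2)[:290],cv2.resize(im[180:250,270:385],(760,463),interpolation=2)[:300]])
cv2.imwrite('pics/c1.png',v)
E
```

```text
rack ((181.20999145507812, 216.02999877929688), (84.14571380615234, 23.193105697631836), 8.130102157592773) [483.9 146.8  28. ]
[array([468.5, 256.7]), array([527.4, 250.2]), array([499.4,  35.8]), array([440.6,  43.2])]
egg (152.3320610687023, 212.22519083969465) 262.0 [492.5 216.   48. ]
egg (205.98846153846154, 219.2153846153846) 260.0 [476.5  80.7  48. ]
brown [486.4 146.3  48. ]
pa [ 499.2 -131.2   70. ]
pb [ 490.3 -215.3   70. ]
cap [ 483.6 -291.2  117. ]
ptr [ 496.4 -337.5   83. ]
grn [ 433.9 -293.4   54. ]
salt [ 576.3 -309.3   90. ]
tum [ 607.2 -224.1   89. ]
peelT [607.6 -36.2  10. ]
peelB [444.5 -30.3  10. ]
tin [589.8 154.3  72. ]
mug [600.5  72.3  55. ]
dish [546.7 236.2   0. ]
tray ((306.68463134765625, 212.5230712890625), (70.20365905761719, 47.257232666015625), 7.125016689300537) [array([447.9, -77.1]), array([563.8, -90.6]), array([ 544.3, -263.7]), array([ 428.5, -248.7])] [ 495.87814523 -170.01652911   70.        ]
```

play_rows(plan=[{"slide": [0.0204,-0.0524,0],"rotation": [0,0,-0.0384]},{"slide": [0.0204,-0.0524,0],"rotation": [0,0,-0.0384]},{"slide": [0.0204,-0.0524,0],"rotation": [0,0,-0.0384]},{"slide": [0.0204,-0.0524,0],"rotation": [0,0,-0.0384]},{"slide": [0.0204,-0.0524,0],"rotation": [0,0,-0.0384]},{"slide": [0.0204,-0.0524,0],"rotation": [0,0,-0.0384]},{"slide": [0.0204,-0.0524,0],"rotation": [0,0,-0.0384]},{"slide": [0.0204,-0.0524,0],"rotation": [0,0,-0.0384]},{"slide": [0.0204,-0.0524,0],"rotation": [0,0,-0.0384]},{"slide": [0.0204,-0.0524,0],"rotation": [0,0,-0.0384]},{"slide": [0.0204,-0.0524,0],"rotation": [0,0,-0.0384]},{"slide": [0.0204,-0.0524,0],"rotation": [0,0,-0.0384]},{"slide": [0.0204,-0.0524,0],"rotation": [0,0,-0.0384]},{"slide": [0.0204,-0.0524,0],"rotation": [0,0,-0.0384]},{"slide": [0.0204,-0.0524,0],"rotation": [0,0,-0.0384]},{"slide": [0.0204,-0.0524,0],"rotation": [0,0,-0.0384]},{"slide": [0,0,0],"rotation": [0,0,0]},{"slide": [0,0,0],"rotation": [0,0,0]}], jaw=1)

```text
time: 1.6
ee_pos: [420.4, 149.2, 226.7]
tcp_rot: [0.0, 0.924, -0.383, -0.0]
ft_force: [-0.6, 0.6, 0.2]
finger_gap: 0.998
```

```bash
python3 - <<'E'
from h import *
snap('wrist','w1'); s=state(); print(s['time'],s['ee_pos'],s['tcp_rot'],s['q'])
K,R,t=cam('w1'); print(-R.T@t,R[2],K[0,0])
for p in((492.5,216,48),(476.5,80.7,48),(484,148,48)): print(proj('w1',p))
E
```

```text
1.65 [420.04821101 150.53756749 226.61950611] [ 1.76710238e-05  9.24384267e-01 -3.81462568e-01 -1.91020814e-04] [-0.94506138  0.1381886   0.5501452   2.01822059 -0.08558176  1.00732018
 -1.13611897]
[472.70208179 202.94201312 383.38231755] [-0.19726953 -0.19708088 -0.96033529] 331.87725492881054
[256.17076171  69.60176084]
[336.78234687 178.83492973]
[298.16453325 127.29441199]
```

View pics/w1.png

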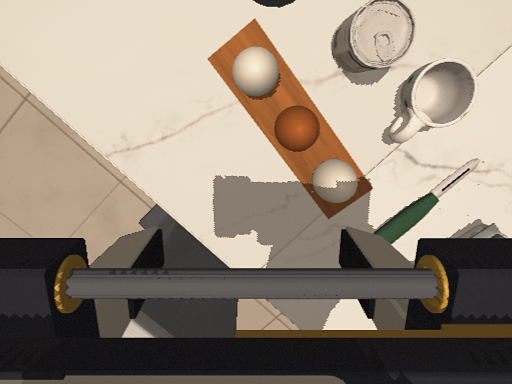

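White eggs sit at (256,71) and (335,181), and brown is at (297,129). That matches the top-view positions to about 1 px. The camera would stick out towards the dish rack, so I'm turning the wrist half a turn before grasping the left egg.

play_rows(plan=[{"slide": [0,0,-0.01],"rotation": [0,0,0.0385]},{"slide": [0,0,-0.01],"rotation": [0,0,0.0385]},{"slide": [0,0,-0.01],"rotation": [0,0,0.0385]},{"slide": [0,0,-0.01],"rotation": [0,0,0.0385]},{"slide": [0,0,-0.01],"rotation": [0,0,0.0385]},{"slide": [0,0,-0.01],"rotation": [0,0,0.0385]},{"slide": [0,0,-0.01],"rotation": [0,0,0.0385]},{"slide": [0,0,-0.01],"rotation": [0,0,0.0385]},{"slide": [0,0,-0.01],"rotation": [0,0,0.0385]},{"slide": [0,0,-0.01],"rotation": [0,0,0.0385]},{"slide": [0,0,-0.01],"rotation": [0,0,0.0385]},{"slide": [0,0,-0.01],"rotation": [0,0,0.0385]},{"slide": [0,0,-0.01],"rotation": [0,0,0.0385]},{"slide": [0,0,-0.01],"rotation": [0,0,0.0385]},{"slide": [0,0,-0.01],"rotation": [0,0,0.0385]},{"slide": [0,0,-0.01],"rotation": [0,0,0.0385]},{"slide": [0,0,-0.01],"rotation": [0,0,0.0385]},{"slide": [0,0,-0.01],"rotation": [0,0,0.0385]},{"slide": [0,0,-0.01],"rotation": [0,0,0.0385]},{"slide": [0,0,-0.01],"rotation": [0,0,0.0385]}])

```text
time: 3.32
ee_pos: [419.6, 152.1, 126.3]
tcp_rot: [-0.0, 0.68, 0.733, -0.0]
ft_force: [1.2, 0.1, -0.4]
finger_gap: 1.001
```

play_rows(plan=[{"slide": [0,0,0],"rotation": [0,0,0.0385]},{"slide": [0,0,0],"rotation": [0,0,0.0385]},{"slide": [0,0,0],"rotation": [0,0,0.0385]},{"slide": [0,0,0],"rotation": [0,0,0.0385]},{"slide": [0,0,0],"rotation": [0,0,0.0385]},{"slide": [0,0,0],"rotation": [0,0,0.0385]},{"slide": [0.024,0.022,0],"rotation": [0,0,0]},{"slide": [0.024,0.022,0],"rotation": [0,0,0]},{"slide": [0.024,0.022,0],"rotation": [0,0,0]},{"slide": [0.024,0.022,0],"rotation": [0,0,0]},{"slide": [0.024,0.022,0],"rotation": [0,0,0]},{"slide": [0.024,0.022,0],"rotation": [0,0,0]},{"slide": [0,0,0],"rotation": [0,0,0]},{"slide": [0,0,0],"rotation": [0,0,0]}])

```text
time: 4.48
ee_pos: [491.6, 218.2, 126.2]
tcp_rot: [-0.001, 0.379, 0.926, -0.0]
ft_force: [-0.6, -0.9, 0.1]
finger_gap: 1.001
```

```bash
python3 - <<'E'
from h import *
snap('wrist','w2'); snap('top','top1'); s=state(); print(s['time'],s['ee_pos'],s['tcp_rot'],s['q'],s['ft_force'])
a=cv2.imread('pics/w2.png'); b=cv2.imread('pics/top1.png')[130:270,100:250]
b=cv2.resize(b,(411,384)); cv2.imwrite('pics/c2.png',cv2.resize(np.hstack([a,b]),None,fx=.8,fy=.8))
for p in((492.5,216,48),(476.5,80.7,48),(484,148,48)): print(proj('w2',p))
print(ray('scene0',(180,178),0))
E
```

```text
4.5833 [491.05832867 216.60972469 126.34384721] [-5.65918098e-04  3.79508992e-01  9.25187749e-01 -4.83155202e-04] [-0.50008011  0.40358632 -0.01949055  1.90616543  0.00993953  0.83339251
  1.83836217] [ 0.75367476 -0.41657857  0.63448682]
[246.48873685 199.71416147]
[117.97734781  42.13778223]
[186.53415768 125.18637409]
[651.44117885 276.1885546    0.        ]
```

View pics/c2.png

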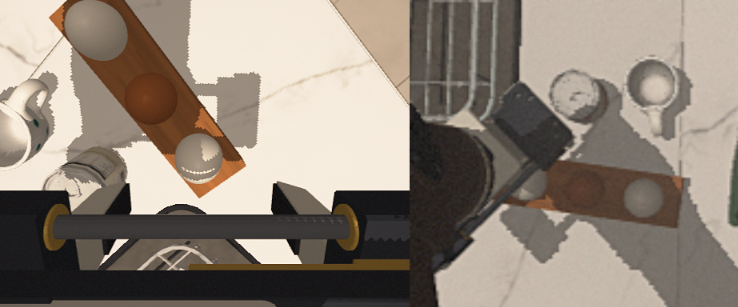

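The wrist view shows egg A at about (249,197) of the full frame, centred between the fingers. The top view shows the gripper clear of the dish rack corner. Descending.

play_rows(plan=[{"slide": [0,0,-0.02],"rotation": [0,0,0]},{"slide": [0,0,-0.02],"rotation": [0,0,0]},{"slide": [0,0,-0.02],"rotation": [0,0,0]},{"slide": [0,0,-0.02],"rotation": [0,0,0]},{"slide": [0,0,-0.02],"rotation": [0,0,0]},{"slide": [0,0,-0.02],"rotation": [0,0,0]},{"slide": [0,0,-0.02],"rotation": [0,0,0]},{"slide": [0,0,-0.02],"rotation": [0,0,0]},{"slide": [0,0,-0.01],"rotation": [0,0,0]},{"slide": [0,0,-0.01],"rotation": [0,0,0]},{"slide": [0,0,-0.005],"rotation": [0,0,0]},{"slide": [0,0,0],"rotation": [0,0,0]},{"slide": [0,0,0],"rotation": [0,0,0]}])

```text
time: 5.67
ee_pos: [492.4, 216.6, 34.4]
tcp_rot: [0.0, 0.38, 0.925, 0.0]
ft_force: [0.2, -0.2, 0.0]
finger_gap: 1.0
```

play_rows(plan=[{"slide": [0,0,0]},{"slide": [0,0,0]},{"slide": [0,0,0]},{"slide": [0,0,0]},{"slide": [0,0,0]},{"slide": [0,0,0]},{"slide": [0,0,0]},{"slide": [0,0,0]},{"slide": [0,0,0]},{"slide": [0,0,0]}], jaw=-1)

```text
schema error: expected keys slide, rotation
```

play_rows(plan=[{"slide": [0,0,0],"rotation": [0,0,0]},{"slide": [0,0,0],"rotation": [0,0,0]},{"slide": [0,0,0],"rotation": [0,0,0]},{"slide": [0,0,0],"rotation": [0,0,0]},{"slide": [0,0,0],"rotation": [0,0,0]},{"slide": [0,0,0],"rotation": [0,0,0]},{"slide": [0,0,0],"rotation": [0,0,0]},{"slide": [0,0,0],"rotation": [0,0,0]},{"slide": [0,0,0],"rotation": [0,0,0]},{"slide": [0,0,0],"rotation": [0,0,0]}], jaw=-1)

```text
time: 6.5
ee_pos: [492.6, 216.3, 34.4]
tcp_rot: [0.0, 0.38, 0.925, 0.0]
ft_force: [0.3, -0.9, 1.4]
finger_gap: 0.478
```

```bash
python3 - <<'E'
from h import *
s=state(); print(s['time'],s['ee_pos'],s['tcp_rot'],s['q'],s['ft_force'],s['finger_gap'])
E
```

```text
6.5 [492.55302843 216.33339168  34.35691928] [2.04343809e-04 3.80382662e-01 9.24829165e-01 6.40070351e-05] [-0.49882117  0.53642482 -0.01980386  1.97878036  0.01768342  0.62619499
  1.83100346] [ 0.29870311 -0.91280389  1.40483963] 0.47760163158972674
```

play_rows(plan=[{"slide": [0,0,0.02],"rotation": [0,0,0]},{"slide": [0,0,0.046],"rotation": [0,0,0]},{"slide": [0,0,0.046],"rotation": [0,0,0]},{"slide": [0,0,0.046],"rotation": [0,0,0]},{"slide": [0,0,0.046],"rotation": [0,0,0]},{"slide": [0,0,0.046],"rotation": [0,0,0]},{"slide": [0,0,0.046],"rotation": [0,0,0]},{"slide": [0,0,0.046],"rotation": [0,0,0]},{"slide": [0,-0.022,0.03],"rotation": [0,0,0]},{"slide": [0,-0.0432,0],"rotation": [0,0,0]},{"slide": [0,-0.0432,0],"rotation": [0,0,0]},{"slide": [0,-0.0432,0],"rotation": [0,0,0]},{"slide": [0,-0.0216,0],"rotation": [0,0,0]}])

```text
time: 7.58
ee_pos: [491.9, 127.2, 220.9]
tcp_rot: [0.0, 0.381, 0.924, -0.0]
ft_force: [0.2, 0.4, -0.4]
finger_gap: 0.476
```

play_rows(plan=[{"slide": [0,-0.0216,0],"rotation": [0,0,-0.0392]},{"slide": [0,-0.0432,0],"rotation": [0,0,-0.0392]},{"slide": [0,-0.0432,0],"rotation": [0,0,-0.0392]},{"slide": [0,-0.0432,0],"rotation": [0,0,-0.0392]},{"slide": [0,-0.0432,0],"rotation": [0,0,-0.0392]},{"slide": [0,-0.0432,0],"rotation": [0,0,-0.0392]},{"slide": [0,-0.0432,0],"rotation": [0,0,-0.0392]},{"slide": [0,-0.0432,0],"rotation": [0,0,-0.0392]},{"slide": [0,-0.0432,0],"rotation": [0,0,-0.0392]},{"slide": [0,-0.0432,0],"rotation": [0,0,-0.0392]},{"slide": [0,-0.0432,0],"rotation": [0,0,-0.0392]},{"slide": [0,-0.0432,0],"rotation": [0,0,-0.0392]},{"slide": [0,-0.0432,0],"rotation": [0,0,-0.0392]},{"slide": [0,-0.0432,0],"rotation": [0,0,-0.0392]},{"slide": [0,-0.0432,0],"rotation": [0,0,-0.0392]},{"slide": [0,-0.0432,0],"rotation": [0,0,-0.0392]},{"slide": [0,-0.0216,0],"rotation": [0,0,-0.0392]},{"slide": [0,-0.0216,0],"rotation": [0,0,-0.0392]},{"slide": [0,0,0],"rotation": [0,0,-0.0392]},{"slide": [0,0,0],"rotation": [0,0,-0.0392]}])

```text
time: 9.25
ee_pos: [492.3, -226.6, 220.5]
tcp_rot: [-0.0, 0.999, -0.054, 0.0]
ft_force: [-0.2, 0.3, -0.3]
finger_gap: 0.475
```

```bash
python3 - <<'E'
from h import *
snap('wrist','w3'); s=state(); print(s['time'],s['ee_pos'],s['tcp_rot'],s['q'],s['ft_force'],s['finger_gap'])
for p in((499.2,-131.2,70),(490.3,-215.3,70),(483.6,-291.2,117)): print(proj('w3',p))
E
```

```text
9.3 [ 492.42854355 -225.98392994  220.28941566] [-4.64105044e-04  9.98298658e-01 -5.83058406e-02 -6.02385126e-05] [-0.15719159  0.33924567  0.65050556  1.82369085 -0.23450522  1.0565893
  0.46565507] [0.2714551  0.64036366 0.22843235] 0.47897191427237684
[248.39999951  71.44480344]
[248.82355245 166.58081101]
[250.37896043 263.5389475 ]
```

View pics/w3.png

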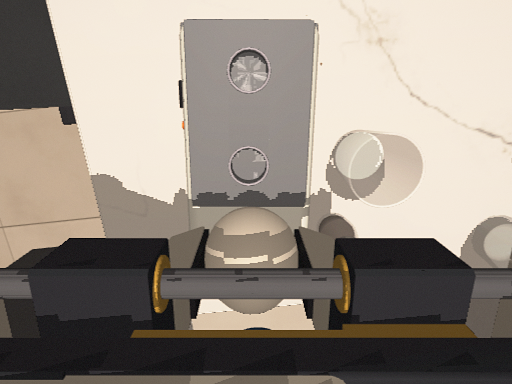

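The wrist view shows pockets at (249,71) and (249.5,166), within 1 px of predicted, and the egg held upright. Lowering into pocket_b.

play_rows(plan=[{"slide": [-0.0032,0.011,-0.02],"rotation": [0,0,0]},{"slide": [0,0.011,-0.03],"rotation": [0,0,0]},{"slide": [0,0,-0.03],"rotation": [0,0,0]},{"slide": [0,0,-0.03],"rotation": [0,0,0]},{"slide": [0,0,-0.03],"rotation": [0,0,0]},{"slide": [0,0,-0.03],"rotation": [0,0,0]},{"slide": [0,0,-0.03],"rotation": [0,0,0]},{"slide": [0,0,-0.03],"rotation": [0,0,0]},{"slide": [0,0,-0.02],"rotation": [0,0,0]},{"slide": [0,0,-0.01],"rotation": [0,0,0]},{"slide": [0,0,-0.01],"rotation": [0,0,0]},{"slide": [0,0,-0.006],"rotation": [0,0,0]},{"slide": [0,0,0],"rotation": [0,0,0]},{"slide": [0,0,0],"rotation": [0,0,0]}])

```text
time: 10.47
ee_pos: [490.9, -215.6, 82.6]
tcp_rot: [0.0, 0.999, -0.051, 0.0]
ft_force: [0.1, -0.1, -0.5]
finger_gap: 0.474
```

```bash
python3 - <<'E'
from h import *
s=state(); print(s['time'],s['ee_pos'],s['tcp_rot'],s['ft_force'],s['finger_gap'])
E
```

```text
10.4667 [ 490.92170416 -215.5835769    82.63906751] [ 2.53387996e-05  9.98716725e-01 -5.06438626e-02  3.17609162e-04] [ 0.10275801 -0.0603058  -0.52498774] 0.47443402629140247
```

play_rows(plan=[{"slide": [0,0,-0.004],"rotation": [0,0,0]},{"slide": [0,0,-0.004],"rotation": [0,0,0]},{"slide": [0,0,-0.003],"rotation": [0,0,0]},{"slide": [0,0,-0.002],"rotation": [0,0,0]},{"slide": [0,0,-0.002],"rotation": [0,0,0]},{"slide": [0,0,0],"rotation": [0,0,0]}])

```text
time: 10.97
ee_pos: [490.8, -215.8, 74.8]
tcp_rot: [0.0, 0.999, -0.051, 0.0]
ft_force: [-0.4, -1.3, 1.4]
finger_gap: 0.477
```

play_rows(plan=[{"slide": [0,0,-0.0005],"rotation": [0,0,0]},{"slide": [0,0,0],"rotation": [0,0,0]}])

```text
time: 11.13
ee_pos: [490.8, -215.9, 74.7]
tcp_rot: [0.0, 0.999, -0.051, 0.0]
ft_force: [-0.8, -1.7, 1.8]
finger_gap: 0.479
```

play_rows(plan=[{"slide": [0,0,0],"rotation": [0,0,0]},{"slide": [0,0,0],"rotation": [0,0,0]},{"slide": [0,0,0],"rotation": [0,0,0]},{"slide": [0,0,0],"rotation": [0,0,0]},{"slide": [0,0,0],"rotation": [0,0,0]},{"slide": [0,0,0],"rotation": [0,0,0]},{"slide": [0,0,0.02],"rotation": [0,0,0]},{"slide": [0,0,0.04],"rotation": [0,0,0]},{"slide": [0,0,0.04],"rotation": [0,0,0]},{"slide": [0,0,0.04],"rotation": [0,0,0]},{"slide": [0,0,0.04],"rotation": [0,0,0]},{"slide": [0,0,0.04],"rotation": [0,0,0]},{"slide": [0,0,0.04],"rotation": [0,0,0]},{"slide": [0,0,0],"rotation": [0,0,0]},{"slide": [0,0,0],"rotation": [0,0,0]}], jaw=1)

```text
time: 12.38
ee_pos: [491.2, -215.7, 205.9]
tcp_rot: [0.0, 0.999, -0.051, 0.001]
ft_force: [0.5, 0.0, 0.3]
finger_gap: 1.002
```

```bash
python3 - <<'E'
from h import *
snap('wrist','w4'); s=state(); print(s['time'],s['ee_pos'],s['tcp_rot'],s['ft_force'],s['finger_gap'])
for z in(62,92,122): print(proj('w4',(490.8,-215.2,z)))
E
```

```text
12.4333 [ 490.62870466 -215.395667    204.87877464] [-8.94420203e-05  9.98713321e-01 -5.07101538e-02  4.19089121e-04] [ 0.44637766  0.95270274 -0.13492637] 0.999342275750262
[251.23412311 179.00053764]
[251.34973842 187.6092585 ]
[251.49178254 198.18587003]
```

View pics/w4.png

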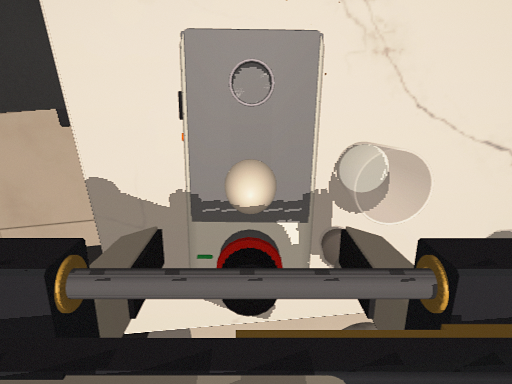

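Egg A stands upright at (250,186), as predicted. The cap and green mark are visible at (250,275) and (204,257). Next is egg B.

play_rows(plan=[{"slide": [-0.0014,0.03,0],"rotation": [0,0,0]},{"slide": [-0.00286,0.0592,0],"rotation": [0,0,0]},{"slide": [-0.00286,0.0592,0],"rotation": [0,0,0]},{"slide": [-0.00286,0.0592,0],"rotation": [0,0,0]},{"slide": [-0.00286,0.0592,0],"rotation": [0,0,0]},{"slide": [-0.00286,0.0592,0],"rotation": [0,0,0]},{"slide": [-0.00286,0.0592,0],"rotation": [0,0,0]},{"slide": [-0.00286,0.0592,-0.03],"rotation": [0,0,0]},{"slide": [-0.00286,0.0592,-0.03],"rotation": [0,0,0]},{"slide": [-0.00286,0.0592,-0.03],"rotation": [0,0,0]},{"slide": [-0.0014,0.029,-0.03],"rotation": [0,0,-0.006]},{"slide": [0,0,-0.03],"rotation": [0,0,0]},{"slide": [0,0,0],"rotation": [0,0,0]},{"slide": [0,0,0],"rotation": [0,0,0]}])

```text
time: 13.6
ee_pos: [475.2, 79.8, 128.6]
tcp_rot: [0.001, 0.998, -0.06, -0.001]
ft_force: [0.4, -0.6, 0.3]
finger_gap: 1.001
```

```bash
python3 - <<'E'
from h import *
im=snap('wrist','w5'); s=state(); print(s['time'],s['ee_pos'],s['tcp_rot'],s['ft_force'],s['finger_gap'])
for p in((476.5,80.7,52),(484.5,148,52)): print(proj('w5',p))
hsv=cv2.cvtColor(im,cv2.COLOR_RGB2HSV)
w=cv2.inRange(hsv,(0,0,110),(180,85,255)); u=proj('w5',(476.5,80.7,52)); k=np.zeros_like(w); cv2.circle(k,tuple(int(a) for a in u),45,255,-1)
n,l,st,c=cv2.connectedComponentsWithStats(w&k); print(st,c)
E
```

```text
13.65 [476.04940293  79.52316736 129.40064946] [ 5.22450319e-04  9.98157074e-01 -6.06786769e-02 -5.30608098e-04] [-0.22090121 -0.90403259 -0.39858984] 1.0002823673560186
[254.2728955  200.23104752]
[254.37237706 105.36096574]
[[     0      0    512    384 192878]
 [   221    168     59     62   2858]
 [   286    172     14     60    507]
 [   209    183      5     36    113]
 [   230    238     49      8    252]] [[255.51239644 191.29943799]
 [250.09377187 198.60321903]
 [291.76923077 201.4260355 ]
 [211.69026549 200.40707965]
 [254.         240.48412698]]
```

play_rows(plan=[{"slide": [-0.003,0.0024,-0.01],"rotation": [0,0,0]},{"slide": [0,0,-0.022],"rotation": [0,0,0]},{"slide": [0,0,-0.022],"rotation": [0,0,0]},{"slide": [0,0,-0.022],"rotation": [0,0,0]},{"slide": [0,0,-0.022],"rotation": [0,0,0]},{"slide": [0,0,-0.022],"rotation": [0,0,0]},{"slide": [0,0,-0.022],"rotation": [0,0,0]},{"slide": [0,0,-0.022],"rotation": [0,0,0]},{"slide": [0,0,-0.016],"rotation": [0,0,0]},{"slide": [0,0,-0.01],"rotation": [0,0,0]},{"slide": [0,0,0],"rotation": [0,0,0]},{"slide": [0,0,0],"rotation": [0,0,0]}])

```text
time: 14.65
ee_pos: [475.0, 81.4, 34.7]
tcp_rot: [-0.0, 0.998, -0.06, 0.0]
ft_force: [-0.8, -0.7, 0.1]
finger_gap: 1.0
```

play_rows(plan=[{"slide": [0,0,0],"rotation": [0,0,0]},{"slide": [0,0,0],"rotation": [0,0,0]},{"slide": [0,0,0],"rotation": [0,0,0]},{"slide": [0,0,0],"rotation": [0,0,0]},{"slide": [0,0,0],"rotation": [0,0,0]},{"slide": [0,0,0],"rotation": [0,0,0]},{"slide": [0,0,0],"rotation": [0,0,0]},{"slide": [0,0,0],"rotation": [0,0,0]},{"slide": [0,0,0],"rotation": [0,0,0]}], jaw=-1)

```text
time: 15.4
ee_pos: [474.8, 81.7, 34.5]
tcp_rot: [-0.0, 0.998, -0.06, -0.0]
ft_force: [-1.2, 0.4, 0.6]
finger_gap: 0.474
```

play_rows(plan=[{"slide": [0,0,0.02],"rotation": [0,0,0]},{"slide": [0,0,0.04],"rotation": [0,0,0]},{"slide": [0,0,0.04],"rotation": [0,0,0]},{"slide": [0,0,0.04],"rotation": [0,0,0]},{"slide": [0,0,0.04],"rotation": [0,0,0]},{"slide": [0,0,0.04],"rotation": [0,0,0]},{"slide": [0.003,-0.0266,0.01],"rotation": [0,0,0]},{"slide": [0.006,-0.0532,0],"rotation": [0,0,0]},{"slide": [0.006,-0.0532,0],"rotation": [0,0,0]},{"slide": [0.006,-0.0532,0],"rotation": [0,0,0]},{"slide": [0.006,-0.0532,0],"rotation": [0,0,0]},{"slide": [0.006,-0.0532,0],"rotation": [0,0,0]},{"slide": [0.006,-0.0532,0],"rotation": [0,0,0]},{"slide": [0.006,-0.0532,0],"rotation": [0,0,0]},{"slide": [0.003,-0.0266,0],"rotation": [0,0,0]},{"slide": [0,0,0],"rotation": [0,0,0]},{"slide": [0,0,0],"rotation": [0,0,0]}])

```text
time: 16.82
ee_pos: [498.2, -132.4, 149.4]
tcp_rot: [0.0, 0.998, -0.061, -0.0]
ft_force: [0.0, 0.2, -0.8]
finger_gap: 0.481
```

```bash
python3 - <<'E'
from h import *
s=state(); print(s['time'],s['ee_pos'],s['tcp_rot'],s['ft_force'],s['finger_gap'])
E
```

```text
16.8167 [ 498.23805973 -132.39248465  149.40908241] [ 1.20178003e-04  9.98112571e-01 -6.14101910e-02 -2.64385303e-04] [ 0.02899388  0.15503418 -0.79570112] 0.48075458964919027
```

play_rows(plan=[{"slide": [0.0024,0.002,-0.014],"rotation": [0,0,0]},{"slide": [0,0,-0.03],"rotation": [0,0,0]},{"slide": [0,0,-0.03],"rotation": [0,0,0]},{"slide": [0,0,-0.03],"rotation": [0,0,0]},{"slide": [0,0,-0.02],"rotation": [0,0,0]},{"slide": [0,0,-0.01],"rotation": [0,0,0]},{"slide": [0,0,0],"rotation": [0,0,0]},{"slide": [0,0,-0.004],"rotation": [0,0,0]},{"slide": [0,0,-0.004],"rotation": [0,0,0]},{"slide": [0,0,-0.003],"rotation": [0,0,0]},{"slide": [0,0,-0.002],"rotation": [0,0,0]},{"slide": [0,0,0],"rotation": [0,0,0]},{"slide": [0,0,0],"rotation": [0,0,0]}])

```text
time: 17.9
ee_pos: [500.2, -130.2, 76.1]
tcp_rot: [-0.0, 0.998, -0.06, 0.0]
ft_force: [-0.1, -0.9, -1.2]
finger_gap: 0.477
```

play_rows(plan=[{"slide": [-0.0014,-0.0016,0],"rotation": [0,0,0]},{"slide": [0,0,-0.002],"rotation": [0,0,0]},{"slide": [0,0,-0.001],"rotation": [0,0,0]},{"slide": [0,0,0],"rotation": [0,0,0]},{"slide": [0,0,0],"rotation": [0,0,0]}])

```text
time: 18.32
ee_pos: [499.8, -130.7, 75.0]
tcp_rot: [-0.0, 0.998, -0.06, 0.0]
ft_force: [-1.6, 1.4, 5.8]
finger_gap: 0.476
```

play_rows(plan=[{"slide": [0,0,0],"rotation": [0,0,0]},{"slide": [0,0,0],"rotation": [0,0,0]},{"slide": [0,0,0],"rotation": [0,0,0]},{"slide": [0,0,0],"rotation": [0,0,0]},{"slide": [0,0,0],"rotation": [0,0,0]},{"slide": [0,0,0],"rotation": [0,0,0]},{"slide": [0,0,0.02],"rotation": [0,0,0]},{"slide": [0,0,0.04],"rotation": [0,0,0]},{"slide": [0,0,0.04],"rotation": [0,0,0]},{"slide": [0,0,0.04],"rotation": [0,0,0]},{"slide": [0,0,0.04],"rotation": [0,0,0]},{"slide": [0,0,0.04],"rotation": [0,0,0]},{"slide": [0,0,0.04],"rotation": [0,0,0]},{"slide": [0,0,0],"rotation": [0,0,0]},{"slide": [0,0,0],"rotation": [0,0,0]}], jaw=1)

```text
time: 19.57
ee_pos: [500.0, -131.1, 205.9]
tcp_rot: [-0.0, 0.998, -0.06, 0.001]
ft_force: [0.0, 0.0, -0.1]
finger_gap: 1.002
```

```bash
python3 - <<'E'
from h import *
snap('wrist','w6'); t=snap('top','top2'); s=state(); print(s['time'],s['ee_pos'],s['tcp_rot'],s['ft_force'],s['q'])
for z in(62,92,122): print(proj('w6',(499.5,-131.2,z)))
a=cv2.imread('pics/w6.png'); b=cv2.imread('pics/top2.png')[150:262,270:385]
b=cv2.resize(b,(394,384),interpolation=2); cv2.imwrite('pics/c3.png',cv2.resize(np.hstack([a,b]),None,fx=.85,fy=.85))
E
```

```text
19.6667 [ 498.94487    -130.79779122  204.22195904] [-1.11524941e-04  9.98190908e-01 -6.01234407e-02 -2.67194020e-04] [-0.76366105 -0.64585309  0.05967993] [-0.32457457  0.30490421  0.61419908  1.90295808 -0.20755962  0.99740133
  0.26109778]
[251.24287786 179.69040727]
[251.35832156 188.34900413]
[251.50014475 198.98613591]
```

View pics/c3.png

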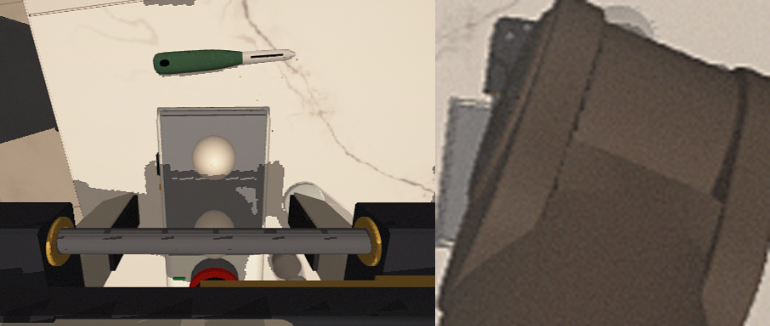

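Egg B stands upright in pocket_a at about (252,184), as predicted. Now moving to the cap.

play_rows(plan=[{"slide": [-0.0035,-0.0332,0],"rotation": [0,0,0.0372]},{"slide": [-0.0035,-0.0332,0],"rotation": [0,0,0.0372]},{"slide": [-0.0035,-0.0332,0],"rotation": [0,0,0.0372]},{"slide": [-0.0035,-0.0332,0],"rotation": [0,0,0.0372]},{"slide": [-0.0035,-0.0332,0],"rotation": [0,0,0.0372]},{"slide": [-0.0035,-0.0332,0],"rotation": [0,0,0.0372]},{"slide": [-0.0035,-0.0332,0],"rotation": [0,0,0.0372]},{"slide": [-0.0035,-0.0332,0],"rotation": [0,0,0.0372]},{"slide": [-0.0035,-0.0332,0],"rotation": [0,0,0.0372]},{"slide": [-0.0035,-0.0332,0],"rotation": [0,0,0.0372]},{"slide": [0,0,0],"rotation": [0,0,0]},{"slide": [0,0,0],"rotation": [0,0,0]},{"slide": [0,0,0],"rotation": [0,0,0]}])

```text
time: 20.75
ee_pos: [481.6, -296.1, 203.6]
tcp_rot: [-0.001, 0.866, 0.499, -0.0]
ft_force: [-0.0, 0.6, -0.2]
finger_gap: 1.001
```

```bash
python3 - <<'E'
from h import *
snap('wrist','w7'); s=state(); print(s['time'],s['ee_pos'],s['tcp_rot'],s['q'])
im=cv2.imread('pics/top0.png'); hsv=cv2.cvtColor(im,cv2.COLOR_BGR2HSV)
red=cv2.inRange(hsv,(0,120,70),(8,255,255))|cv2.inRange(hsv,(172,120,70),(180,255,255)); blk=cv2.inRange(hsv,(0,0,0),(180,255,50))
for m in(red,blk):
    m[:195]=0;m[240:]=0;m[:,:335]=0;m[:,385:]=0
    n,l,st,c=cv2.connectedComponentsWithStats(m); i=1+np.argmax(st[1:,4]); print(st[i],c[i])
    pts=np.argwhere(l==i)[:,::-1].astype(np.float32); print(cv2.minEnclosingCircle(pts))
for z in(117,83): print('axis pix',proj('top0',(482,-299.7,z)),proj('w7',(482,-299.7,z)))
a=cv2.imread('pics/w7.png'); b=cv2.resize(im[190:245,335:390],(384,384),interpolation=2); cv2.imwrite('pics/c4.png',cv2.resize(np.hstack([a,b]),None,fx=.85,fy=.85))
E
```

```text
20.8 [ 481.81609551 -295.76300685  203.79186085] [-7.84186389e-04  8.66089558e-01  4.99888211e-01 -1.98507727e-04] [ 0.1685511   0.3685184   0.38946232  1.77461227 -0.16061158  1.03117266
  1.66441033]
[348 206  20  26 123] [354.23577236 219.09756098]
((360.2457580566406, 218.940673828125), 12.96274471282959)
[369 210   6  18  22] [372.54545455 218.95454545]
((370.0, 218.5), 8.558721542358398)
axis pix [364.60984922 218.73284672] [247.23162179 201.49673231]
axis pix [360.57484807 218.74959272] [247.63877467 189.50139542]
```

View pics/c4.png

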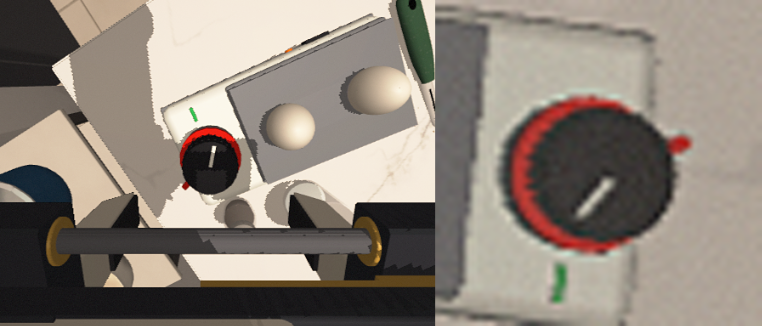

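The wrist view shows the cap top at about (247,196), with its white line and red pointer at the lower left. Both eggs are standing. The collar circle fit agrees with the axis worked out from the pockets, (482,-299.5). Gripping the cap.

play_rows(plan=[{"slide": [0,-0.0072,-0.02],"rotation": [0,0,0]},{"slide": [0,0,-0.03],"rotation": [0,0,0]},{"slide": [0,0,-0.03],"rotation": [0,0,0]},{"slide": [0,0,-0.03],"rotation": [0,0,0]},{"slide": [0,0,-0.03],"rotation": [0,0,0]},{"slide": [0,0,-0.03],"rotation": [0,0,0]},{"slide": [0,0,-0.03],"rotation": [0,0,0]},{"slide": [0,0,-0.02],"rotation": [0,0,0]},{"slide": [0,0,-0.008],"rotation": [0,0,0]},{"slide": [0,0,0],"rotation": [0,0,0]},{"slide": [0,0,0],"rotation": [0,0,0]}])

```text
time: 21.72
ee_pos: [482.1, -300.5, 90.6]
tcp_rot: [0.0, 0.866, 0.5, 0.0]
ft_force: [-0.3, -0.1, 1.1]
finger_gap: 1.0
```

play_rows(plan=[{"slide": [0,0,0],"rotation": [0,0,0]},{"slide": [0,0,0],"rotation": [0,0,0]},{"slide": [0,0,0],"rotation": [0,0,0]},{"slide": [0,0,0],"rotation": [0,0,0]},{"slide": [0,0,0],"rotation": [0,0,0]},{"slide": [0,0,0],"rotation": [0,0,0]},{"slide": [0,0,0],"rotation": [0,0,0]},{"slide": [0,0,0],"rotation": [0,0,0]},{"slide": [0,0,0],"rotation": [0,0,0]}], jaw=-1)

```text
time: 22.47
ee_pos: [482.1, -300.4, 90.6]
tcp_rot: [-0.0, 0.866, 0.501, 0.0]
ft_force: [0.8, 1.6, 2.9]
finger_gap: 0.561
```

play_rows(plan=[{"slide": [0,0,0],"rotation": [0,0,-0.02]},{"slide": [0,0,0],"rotation": [0,0,-0.03]},{"slide": [0,0,0],"rotation": [0,0,-0.03]},{"slide": [0,0,0],"rotation": [0,0,-0.03]},{"slide": [0,0,0],"rotation": [0,0,-0.03]}])

```text
time: 22.88
ee_pos: [481.8, -300.7, 90.6]
tcp_rot: [0.0, 0.955, 0.297, -0.0]
ft_force: [-1.2, -0.7, 2.8]
finger_gap: 0.558
```

```bash
python3 - <<'E'
from h import *
s=state(); print(s)
E
```

```text
{'time': 22.8833, 'q': array([ 0.13391444,  0.52149501,  0.46579478,  1.89393708, -0.31744249,
        0.79899338,  1.37405314]), 'joint_vel': array([-0.21465719,  0.04695019,  0.31644481,  0.01977308, -0.2201113 ,
        0.03462149, -0.90777291]), 'joint_efforts': array([  1.69574954, -60.46089649,   6.74157456, -23.6146456 ,
         0.30706175,  -0.40022593,   1.84757262]), 'ee_pos': array([ 481.77745092, -300.69622115,   90.62059718]), 'tcp_rot': array([ 2.69931658e-05,  9.54765675e-01,  2.97359219e-01, -1.22717953e-05]), 'ft_force': array([-1.15175498, -0.68071137,  2.82964537]), 'torque': array([0.02010878, 0.35819691, 0.08893416]), 'finger_gap': 0.558042978505662}
```

play_rows(plan=[{"slide": [0,0,0],"rotation": [0,0,-0.03]},{"slide": [0,0,0],"rotation": [0,0,-0.03]},{"slide": [0,0,0],"rotation": [0,0,-0.03]},{"slide": [0,0,0],"rotation": [0,0,-0.03]},{"slide": [0,0,0],"rotation": [0,0,-0.03]},{"slide": [0,0,0],"rotation": [0,0,-0.03]},{"slide": [0,0,0],"rotation": [0,0,-0.03]},{"slide": [0,0,0],"rotation": [0,0,-0.03]},{"slide": [0,0,0],"rotation": [0,0,-0.03]},{"slide": [0,0,0],"rotation": [0,0,-0.03]},{"slide": [0,0,0],"rotation": [0,0,-0.03]},{"slide": [0,0,0],"rotation": [0,0,-0.03]},{"slide": [0,0,0],"rotation": [0,0,-0.03]},{"slide": [0,0,0],"rotation": [0,0,-0.03]},{"slide": [0,0,0],"rotation": [0,0,-0.03]},{"slide": [0,0,0],"rotation": [0,0,-0.03]},{"slide": [0,0,0],"rotation": [0,0,-0.03]},{"slide": [0,0,0],"rotation": [0,0,-0.03]},{"slide": [0,0,0],"rotation": [0,0,-0.03]},{"slide": [0,0,0],"rotation": [0,0,-0.03]}])

```text
time: 24.55
ee_pos: [480.3, -300.1, 90.6]
tcp_rot: [0.0, 0.802, -0.598, -0.001]
ft_force: [-5.5, 2.5, 8.0]
finger_gap: 0.566
```

```bash
python3 - <<'E'
from h import *
s=state(); print(s['q'],s['torque'],s['ft_force'],s['tcp_rot'],s['ee_pos'])
E
```

```text
[-0.17943712  0.68319718  0.99030928  1.91900931 -0.71084808  0.94200302
 -0.1212613 ] [0.69373815 1.67141047 0.32074374] [-5.48931949  2.53272134  7.99824869] [ 4.20228276e-05  8.01759867e-01 -5.97644723e-01 -1.37782385e-03] [ 480.29265777 -300.12064351   90.55011804]
```

play_rows(plan=[{"slide": [0,0,0],"rotation": [0,0,-0.03]},{"slide": [0,0,0],"rotation": [0,0,-0.03]},{"slide": [0,0,0],"rotation": [0,0,-0.03]},{"slide": [0,0,0],"rotation": [0,0,-0.03]},{"slide": [0,0,0],"rotation": [0,0,-0.03]},{"slide": [0,0,0],"rotation": [0,0,-0.03]},{"slide": [0,0,0],"rotation": [0,0,-0.03]}])

```text
time: 25.13
ee_pos: [480.3, -299.5, 90.5]
tcp_rot: [-0.0, -0.565, 0.825, 0.002]
ft_force: [-7.3, 4.9, 10.1]
finger_gap: 0.56
```

```bash
python3 - <<'E'
from h import *
s=state(); print(s['q'],s['torque'],s['ft_force'],s['tcp_rot'],s['ee_pos'])
E
```

```text
[-0.25074344  0.77911149  1.15689637  1.92372026 -0.8439911   1.03752335
 -0.65134625] [1.23267279 1.70035672 0.27963516] [-7.2692609   4.89664932 10.13558711] [-2.12511646e-04 -5.65034545e-01  8.25065345e-01  1.75927929e-03] [ 480.32851366 -299.53776174   90.53986045]
```

The torque settled at about 0.3 N m, so the ratchet is slipping. I'm releasing with a partial opening, because pocket_b's egg is near one finger, and then lifting.

play_rows(plan=[{"slide": [0,0,0],"rotation": [0,0,0]},{"slide": [0,0,0],"rotation": [0,0,0]},{"slide": [0,0,0],"rotation": [0,0,0]},{"slide": [0,0,0],"rotation": [0,0,0]},{"slide": [0,0,0],"rotation": [0,0,0]},{"slide": [0,0,0.02],"rotation": [0,0,0]},{"slide": [0,0,0.03],"rotation": [0,0,0]},{"slide": [0,0,0.04],"rotation": [0,0,0]},{"slide": [0,0,0.04],"rotation": [0,0,0]},{"slide": [0,0,0.04],"rotation": [0,0,0]},{"slide": [0,0,0.04],"rotation": [0,0,0]},{"slide": [0,0,0.04],"rotation": [0,0,0]},{"slide": [0,0,0],"rotation": [0,0,0]},{"slide": [0,0,0],"rotation": [0,0,0]},{"slide": [0,0,0],"rotation": [0,0,0]}], jaw=0.5)

```text
time: 26.38
ee_pos: [481.8, -300.4, 215.8]
tcp_rot: [0.0, -0.567, 0.824, -0.0]
ft_force: [-0.6, -0.6, 0.0]
finger_gap: 0.751
```

```bash
python3 - <<'E'
from h import *
snap('wrist','w8'); snap('scene','s8'); s=state(); print(s['time'],s['ee_pos'],s['tcp_rot'],s['ft_force'],s['q'],s['finger_gap'])
for z in(117,83): print(proj('w8',(482,-299.5,z)))
a=cv2.imread('pics/w8.png'); b=cv2.resize(cv2.imread('pics/scene0.png')[200:300,220:400],(300,190)); c=cv2.resize(cv2.imread('pics/s8.png')[200:300,220:400],(300,190))
cv2.imwrite('pics/c5.png',np.hstack([a[:380],np.vstack([b,c])])[:, :800])
E
```

```text
26.4833 [ 481.53780686 -300.19113256  214.98546716] [-2.03964127e-04 -5.66836470e-01  8.23830144e-01  5.18841272e-04] [-0.36335439 -0.40017678 -0.33226412] [-0.32789998  0.62315919  1.2661808   1.79047954 -0.63517848  1.21654355
 -0.81173676] 0.7500798388872815
[250.21243577 191.52899603]
[250.34570323 180.994057  ]
```

View pics/c5.png

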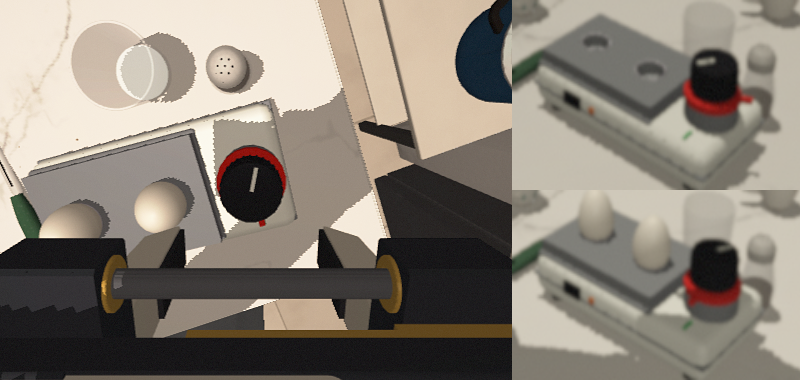

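```bash
python3 - <<'E'
from h import *
ang=lambda f,a,b,z:np.degrees(np.arctan2(*(ray(f,b,z)-ray(f,a,z))[[1,0]]))
print('line0',ang('w7',(211/.85,167/.85),(213/.85,147/.85),117),'line1',ang('w8',(251,192),(256,168),117))
C=np.array([482,-299.5]); 
for f,u in(('w8',(263,223)),('top0',(376,213.5)),('w7',(186/.85,186/.85))):
    p=ray(f,u,80)[:2]-C; print('ptr',f,np.degrees(np.arctan2(p[1],p[0])),np.hypot(*p))
p=ray('top0',(355,238),54)[:2]-C; print('green',np.degrees(np.arctan2(p[1],p[0])))
E
```

```text
line0 144.34802604904868 line1 -32.21053353209395
ptr w8 175.04860498479525 43.346850358499616
ptr top0 -71.20973775167717 41.184465928650184
ptr w7 -72.80007916063244 38.6656900859033
green 172.8194635052415
```

```bash
python3 - <<'E'
from h import *
for f in('scene0','s8'):
    h=cv2.cvtColor(cv2.imread(f'pics/{f}.png'),cv2.COLOR_BGR2HSV)[180:212,155:185]
    m=cv2.inRange(h,(3,110,40),(20,255,255)); M=cv2.moments(m,True); print(f,M['m00'],M['m10']/M['m00'],M['m01']/M['m00'])
a,b=[cv2.imread(f'pics/{f}.png').astype(int)[160:260,180:400] for f in('scene0','s8')]
from bench import job_done
s=state(); print(s['ft_force'],s['joint_vel'].round(3)); print(job_done())
E
```

```text
scene0 481.0 11.492723492723492 19.9002079002079
s8 607.0 12.286655683690281 20.13673805601318
[-0.36335439 -0.40017678 -0.33226412] [ 0.001  0.007 -0.003  0.003 -0.    -0.002 -0.001]
the job is handed in; nothing more can be done
None
```

I handed the job in at about 26.5 s of the 72 s allowed. Both white eggs are upright in their own pockets, and the cap is home with its ratchet slipped about three clicks.

- **Eggs:** The left egg went into pocket_b and the right egg into pocket_a. Each was seen upright about where predicted in the wrist view after release. Set-down forces at the wrist read 6 N or less.
- **Cap:** I turned it about 171° clockwise. The torque levelled off near 0.3 N m, which is the ratchet slipping. The red pointer now reads 175° against about 173–174° for the green mark. The shell turned about 1 rad more than the collar, well over the 0.35 rad needed.
- **Last checks:** The gripper is lifted clear, the wrist force is about zero and the arm is still.
- **Brown egg:** It shifted by less than a pixel in the scene image. The mask also covered some of the rack and its area grew from 481 to 607 px, so this check is only rough.
- **Other items:** I saw nothing disturbed in the last views, but I did not measure the bystanders again.
- **Grip on the cap:** It was gripped at about 30 N, the interface's fixed value, rather than the advised 40 N. The fingers did not seem to slip: the white line turned about 176° against the tool's 171°, a 5° mismatch within my pixel readings.

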